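# Tip the dowels into the slotted magazine

## Robot

A 6-joint arm with a two-finger parallel gripper is mounted at the origin on the work surface. World frame = base frame: x ahead of the robot, y to its left, z up, the work surface at z = 0. Lengths are in m, angles in rad, forces in N, time in s.
With the tool pointing down it reaches from about 0.3 to 0.775 m from the base axis. Payload 14.6 kg.
Tool frame: the origin (TCP) lies midway between the tips of the shut fingers; the grasp point (between the pads) lies 19 mm behind it; z points along the fingers, y is the line along which they close (so a half turn about z gives the same grasp; the last joint's range is limited). The gripper opens to 85 mm and grips with 20 to 120 N. Pads are 22 mm wide; open, the fingers measure 114 mm over their backs; the gripper's body (76 mm by 85 mm) begins 54 mm behind the grasp point. The pads swing forward as they close: fully open they stand 13 mm farther back than shut.
Start: joints at [-1.401, 0.3, 1.521, -0, 1.321, -0.067], TCP at [0.129, -0.535, 0.231] pointing down, gripper open.
Joint ranges: [-3.03, 3.03], [-0.79, 2.21], [0.23, 2.52], [-1.04, 4.18], [0, 3.07], [-2.55, 2.55]. Speed limits (rad/s): [2.22, 2.22, 2.57, 3.14, 3.14, 3.14].

## Interface

Orientations are given as a rotation vector (axis times angle).
In Python, from workcell import telemetry, optics, sign_off gives the robot as it stands. The module is installed in compiled form; this text tells all that it offers.
- The arm moves only by the shell command python3 -m handwheel 'ROWS' [FORCE]. ROWS is JSON, a list of rows, each an object with "twist": the turn, a rotation vector about the world's x, y, z in rad, a list of three; "linear": the shift along the world's x, y, z in mm, a list of three; "fingers": the closure, from -1 (fully open) to 1 (shut), so that 0 is half open. A call has 1 to 5 rows; each row is the pose to reach, as a shift and turn from the pose commanded when the call began; what a row does not reach only later rows make up. A row lasts 1/8 s, in which the tool goes at most 62.5 mm and 10.7 degrees, less where a joint would pass 70% of its speed; a pose out of reach is approached as far as the arm can. A call with a gripper value outside its range is refused whole. The fingers move at their own pace and stop on an object; FORCE is the grip in N (left out, the last holds). Time passes only in rows, so rows that repeat a pose let the fingers close. It gives the time, the measured TCP pose, the force and the opening at its end, in the units of the state.
- telemetry.read_state(): the state, without advancing time (a new reading comes with each control period).
- optics.camera(name): name is "scene" or "side" or "wrist"; returns the picture (420x560x3 uint8, blue, green, red); there is no depth.
- optics.calibration(name): a dict with "K" (3x3 intrinsics, pixels), "rvec" (rotation vector, rad) and "tvec" (3), from world to camera coordinates, as OpenCV has them; the wrist camera has in their place "hand_eye" (4x4, takes a point from camera to tool coordinates, whose origin is the TCP and whose axes are the flange's). Camera axes: x right, y down, z forward; pixel columns grow to the right and rows downward; lengths in m; the calibration is good to about 2 mm. A picture is of the moment at which its call begins: read the wrist's pose just before it. calibration takes no time and is no camera call.
- sign_off(): hands the job in, once; it reports no verdict.
The state is a dict: "time": time; "joint_positions": joint angles; "joint_vel": joint speeds; "joint_efforts": joint torques, N m; "tcp_pos": TCP position; "tool_rot": TCP orientation; "contact_force": force on the tool from outside, world axes, zero at the start; "moment": the same for the moment, N m; "gripper_width": opening from 0.0 (shut) to 1.0 (fully open).
Only numpy, scipy, OpenCV 4.12 (cv2) and the standard library are available. Lean on these libraries where they do the work, as an engineer would, in place of code of your own. Each camera call takes 0.05 s, during which the arm holds its last target. There are 200 camera calls.

## Task

Pick up the wooden carrier that holds the two long dowels by its handle, carry it over the slotted dowel magazine and turn it so the dowels lie along the slot. Then tip it sideways so that both dowels drop through the slot into the magazine, and stand the emptied carrier upright on the bench again and let go.

Things in the scene. Friction and masses are not known exactly. Their poses are not given: they have to be found in the camera images.
- trug_handle (a point): Centre of the handle bar (along x, 20 wide, 22 tall, 130 free) of the open wooden carrier, 150 long (x), 104 wide (y), 106 tall, 0.3 kg; z up, 95 over its underside. Both long sides flare at 28 deg to spill edges at y +-50, 72 below this point: tipped 45 deg about x, either way, it empties over the lower edge. Not the equal carrier with three short blocks. All in mm.
- dowel_a: Loose beech dowel, 14 mm diameter, 120 mm long, lying lengthwise on the carrier's floor (130 mm long, 36 mm wide inside). Origin at its centre, x along it.
- dowel_b: The other dowel, the same size, beside the first.
- magazine: Dowel magazine bolted to the bench: wooden box with one clear side, 210 mm long (x), 90 wide (y). Origin: centre of its underside, z up. Its top, 86 mm up, has a central slot 170 long (x), 32 wide (y); boards slope into it at 30 deg from both long sides, from a mouth 170 x 86 whose rim is at most 104 mm up. Steel feet reach x +-133. Dowels that are through lie lower than 70 mm.
Not all that is in view belongs to the job. Leave any purple look-alike of the dowel_b alone.

How it is judged:
On the way, in this order (a step that is already met when the one before it is completed fails the run):
1. the carrier is held over the magazine, lengthwise along the slot (horizontal distance between trug_handle and magazine below 0.12 m and height (world z) of trug_handle above 0.13 m and angle between the x axis of trug_handle and the x axis of magazine, either way round below 0.3 rad), for 0.2 s.
2. both dowels have gone through the slot into the magazine (x of dowel_a in the frame of magazine between -0.09 and 0.09 m and y of dowel_a in the frame of magazine between -0.04 and 0.04 m and z of dowel_a in the frame of magazine between 0 and 0.07 m and angle between dowel_a's own x axis and vertical between 1.22 and 1.92 rad and x of dowel_b in the frame of magazine between -0.09 and 0.09 m and y of dowel_b in the frame of magazine between -0.04 and 0.04 m and z of dowel_b in the frame of magazine between 0 and 0.07 m and angle between dowel_b's own x axis and vertical between 1.22 and 1.92 rad), for 0.2 s.
At the end, for the whole second after the job is handed in: Both dowels lie inside the magazine below its slotted top, within 20 degrees of level, and the carrier stands upright (within 8 degrees) on the bench, its handle 85 to 105 mm above the bench, let go (all of step 2 and height (world z) of trug_handle between 0.085 and 0.105 m and angle between trug_handle's own z axis and vertical below 0.15 rad); the robot touches nothing.
It also fails if it takes over 54 s, if anything falls off the work surface, if the arm or the gripper's body presses on something with over 40 N, if the wrist force passes 120 N, or if a joint passes its speed limit or range.

## Working session

There is one attempt and no reset: what is moved stays moved. The work goes in short steps, Python scripts to look and compute and a shell command to move; the robot and the scene stay as the last step left them, time stands still between calls to the robot, and variables do not carry over. Pictures are saved under pics/ and viewed, on a budget of 10 in all, crops included, one or two more only if the job needs it, and the job is handed in when it is done.

```bash
mkdir -p pics; python3 - <<'E'
from workcell import telemetry, optics
import cv2,numpy as np
s=telemetry.read_state();print({k:np.round(v,3).tolist() for k,v in s.items()})
a=optics.camera("scene");b=optics.camera("side")
cv2.imwrite("pics/scene.png",a);cv2.imwrite("pics/side.png",b)
for n in("scene","side","wrist"):
  print(n,{k:np.round(v,4).tolist() for k,v in optics.calibration(n).items()})
cv2.imwrite("pics/v1.png",cv2.resize(a,(800,600)));cv2.imwrite("pics/v2.png",cv2.resize(b,(800,600)))
E
```

```text
{'time': 0.0, 'joint_positions': [-1.401, 0.3, 1.522, -0.0, 1.321, -0.067], 'joint_vel': [0.0, -0.0, 0.001, -0.001, 0.001, -0.0], 'joint_efforts': [0.0, -54.35, -36.179, -0.0, 0.004, 0.0], 'tcp_pos': [0.129, -0.534, 0.231], 'tool_rot': [-3.118, -0.371, 0.0], 'contact_force': [1.016, 0.106, -0.549], 'moment': [0.004, -0.03, -0.041], 'gripper_width': 0.997}
scene {'K': [[383.7992, 0.0, 275.7758], [0.0, 383.7992, 212.3307], [0.0, 0.0, 1.0]], 'rvec': [2.2723, 1.3791, -0.381], 'tvec': [-0.2635, -0.3193, 1.1421]}
side {'K': [[514.5932, 0.0, 272.9654], [0.0, 514.5932, 206.1911], [0.0, 0.0, 1.0]], 'rvec': [0.4851, -2.7922, 1.0812], 'tvec': [0.4837, 0.1387, 0.9759]}
wrist {'K': [[340.229, 0.0, 280.8631], [0.0, 340.229, 212.1596], [0.0, 0.0, 1.0]], 'hand_eye': [[-0.0002, -0.9504, -0.3111, 0.0793], [1.0, -0.0006, 0.0013, 0.0013], [-0.0014, -0.3111, 0.9504, -0.1427], [0.0, 0.0, 0.0, 1.0]]}
```

View pics/v1.png

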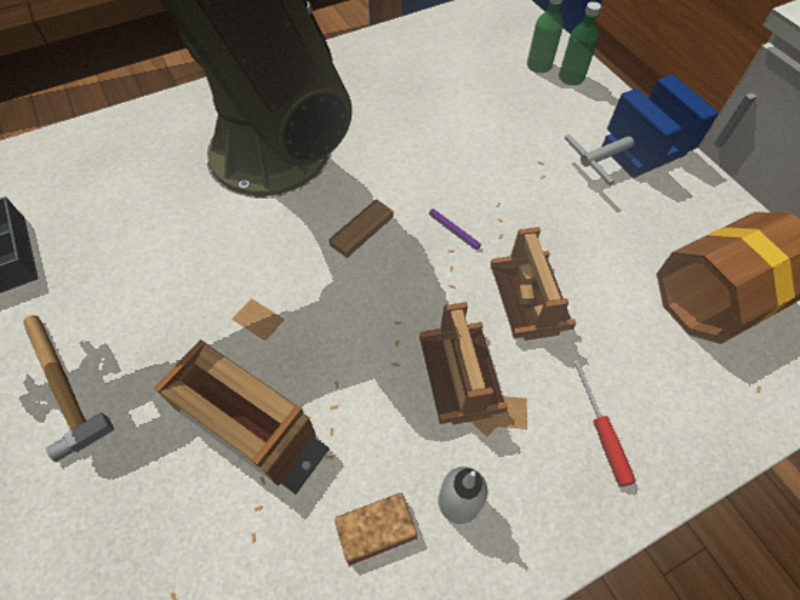

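View pics/v2.png

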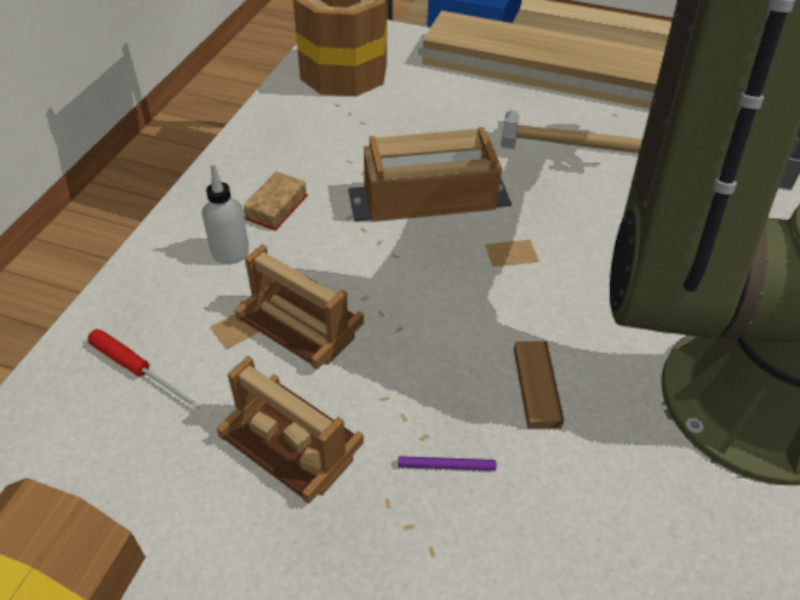

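Candidates for the carrier: scene (462,362) / side (298,305), which shows two long dowels, and scene (535,282) / side (290,430), which shows blocks. For dowel_b, the purple stick at scene (455,228) is the look-alike. I'm choosing the first carrier and will check it, along with the magazine, in one crop montage.

```bash
python3 - <<'E'
import cv2,numpy as np
a=cv2.imread("pics/scene.png");b=cv2.imread("pics/side.png")
def c(i,x,y):return cv2.resize(i[y:y+100,x:x+133],(399,300),interpolation=cv2.INTER_CUBIC)
cv2.imwrite("pics/v3.png",np.vstack([np.hstack([c(a,260,205),c(b,145,165)]),np.hstack([c(a,105,237),c(b,235,75)])]))
E
```

```text
(no output)
```

View pics/v3.png

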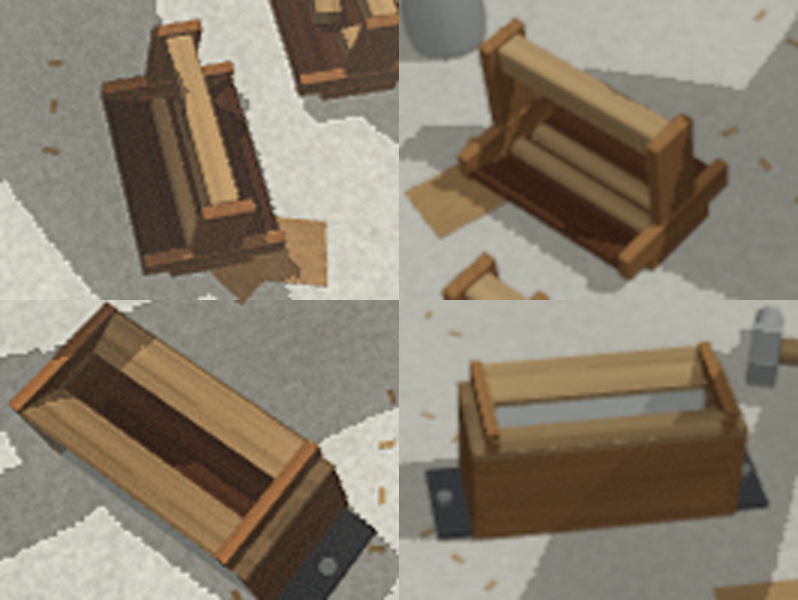

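The crop confirms two long dowels under this handle; the other carrier holds blocks. Post tops are at scene tile (178,30) and (228,210), and side tile (502,38) and (670,134). I'll triangulate those and the magazine rim ends.

```bash
cat >h.py <<'E'
import cv2,numpy as np
from workcell import optics
C={n:optics.calibration(n) for n in("scene","side")}
def P(n):
  c=C[n];return c["K"]@np.c_[cv2.Rodrigues(np.array(c["rvec"]))[0],np.array(c["tvec"])]
def tri(p,q):
  X=cv2.triangulatePoints(P("scene"),P("side"),np.float64(p).reshape(2,1),np.float64(q).reshape(2,1))[:,0];X=X/X[3]
  r=lambda n,u:np.round((P(n)@X)[:2]/(P(n)@X)[2]-u,1).tolist()
  return X[:3],r("scene",p),r("side",q)
def proj(n,X):
  c=C[n];return cv2.projectPoints(np.float64(X),np.array(c["rvec"]),np.array(c["tvec"]),c["K"],None)[0][:,0]
E
python3 - <<'E'
from h import *
f=lambda t,o:(np.array(t)-.0)/3+o
print("carrier")
pr=[((178,30),(502-399,38),0),((228,210),(670-399,134),0)]
a=[(178,30),(228,210)];b=[(670-399,134),(502-399,38)]
T=[tri(f(p,(260,205)),f(q,(145,165))) for p,q in zip(a,b)]
for t in T:print(np.round(t[0],4),t[1:])
d=T[1][0]-T[0][0];print("mid",(T[0][0]+T[1][0])/2,"len",np.linalg.norm(d),"yaw",np.arctan2(d[1],d[0]))
print("mag")
a=[(110,308),(12,405),(312,448),(220,560)];b=[(738,420),(703,345),(492,445),(475,365)]
T=[tri(f((p[0],p[1]-300),(105,237)),f((q[0]-399,q[1]-300),(235,75))) for p,q in zip(a,b)]
for t in T:print(np.round(t[0],4),t[1:])
X=[t[0] for t in T];d=(X[0]+X[1]-X[2]-X[3])/2
print("mid",np.mean(X,0),"len",np.linalg.norm(d),"yaw",np.arctan2(d[1],d[0]))
E
```

```text
carrier
[0.5509 0.1122 0.1029] ([-1.9, -1.0], [-1.4, 0.4])
[0.6849 0.0712 0.102 ] ([-1.9, -0.9], [-1.2, 0.3])
mid [0.61792324 0.09172182 0.10244669] len 0.14009323043030616 yaw -0.2968359287816951
mag
[ 0.4247 -0.247   0.0925] ([-1.5, -1.2], [-0.9, 0.5])
[ 0.4711 -0.3247  0.0979] ([-0.4, -0.3], [-0.2, 0.1])
[ 0.5876 -0.1591  0.0902] ([-0.8, -0.5], [-0.4, 0.2])
[ 0.6306 -0.2382  0.0967] ([-1.1, -0.7], [-0.6, 0.2])
mid [ 0.52851502 -0.24225526  0.09433425] len 0.1832276984684004 yaw -2.6455825988341464
```

```bash
python3 -m handwheel '[{"twist":[0,0,-0.15],"linear":[40,45,0],"fingers":-1},{"twist":[0,0,-0.3],"linear":[80,90,0],"fingers":-1},{"twist":[0,0,-0.45],"linear":[115,140,0],"fingers":-1},{"twist":[0,0,-0.534],"linear":[150,190,0],"fingers":-1},{"twist":[0,0,-0.534],"linear":[190,240,0],"fingers":-1}]'
python3 -m handwheel '[{"twist":[0,0,0],"linear":[40,45,0],"fingers":-1},{"twist":[0,0,0],"linear":[80,90,0],"fingers":-1},{"twist":[0,0,0],"linear":[115,140,0],"fingers":-1},{"twist":[0,0,0],"linear":[150,190,0],"fingers":-1},{"twist":[0,0,0],"linear":[190,240,0],"fingers":-1}]'
python3 -m handwheel '[{"twist":[0,0,0],"linear":[35,45,0],"fingers":-1},{"twist":[0,0,0],"linear":[70,90,0],"fingers":-1},{"twist":[0,0,0],"linear":[109,146,0],"fingers":-1},{"twist":[0,0,0],"linear":[109,146,0],"fingers":-1},{"twist":[0,0,0],"linear":[109,146,0],"fingers":-1}]'
python3 - <<'E'
from h import *
from workcell import telemetry
s=telemetry.read_state();a=optics.camera("wrist");np.save("ws.npy",np.r_[s["tcp_pos"],s["tool_rot"]])
print(np.round(s["joint_positions"],3));cv2.imwrite("pics/w1r.png",a);cv2.imwrite("pics/w1.png",a)
E
```

```text
time: 0.72
tcp_pos: [0.3187, -0.2941, 0.2313]
tool_rot: [3.107, -0.468, 0.0]
contact_force: [0.9, -1.1, 0.4]
gripper_width: 1.0
time: 1.35
tcp_pos: [0.5079, -0.0551, 0.2312]
tool_rot: [3.107, -0.465, -0.0]
contact_force: [1.0, -0.8, 1.7]
gripper_width: 0.999
time: 1.98
tcp_pos: [0.6158, 0.0889, 0.2306]
tool_rot: [3.107, -0.464, -0.002]
contact_force: [-0.1, -0.0, -0.7]
gripper_width: 1.0
[ 0.085  0.464  1.298 -0.     1.381  1.952]
```

View pics/w1.png

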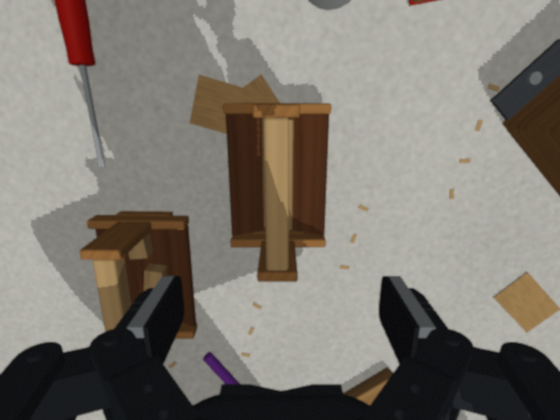

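The wrist view shows the dowel carrier centred, with its handle bar near vertical in the image: post tops at (277,108) and (278,276), bar between columns 263 and 293. I'll ray-cast those at z=0.106.

```bash
python3 - <<'E'
from h import *
c=optics.calibration("wrist");s=np.load("ws.npy");R=cv2.Rodrigues(s[3:])[0];H=np.array(c["hand_eye"])
def ray(u,v,z):
  d=R@H[:3,:3]@np.linalg.inv(c["K"])@[u,v,1];o=s[:3]+R@H[:3,3];return o+d*(z-o[2])/d[2]
p=ray(278,117,.106);q=ray(278,270,.106);d=p-q
print(p,q,(p+q)/2,np.linalg.norm(d),np.arctan2(d[1],d[0]), "tool x yaw",np.arctan2(R[1,0],R[0,0]))
p=ray(276,107,.106);q=ray(278,275,.106);print((p+q)/2,np.linalg.norm(p-q))
E
```

```text
[0.68140035 0.06919955 0.106     ] [0.55802548 0.10728596 0.106     ] [0.61971291 0.08824276 0.106     ] 0.12911984080367617 -0.2994235390382345 tool x yaw -0.2966554037594021
[0.62104758 0.0886164  0.106     ] 0.14126339477892694
```

```bash
python3 -m handwheel '[{"twist":[0,0,0],"linear":[4,0,-50],"fingers":-1},{"twist":[0,0,0],"linear":[4,0,-100],"fingers":-1},{"twist":[0,0,0],"linear":[4,0,-135],"fingers":-1},{"twist":[0,0,0],"linear":[4,0,-154],"fingers":-1},{"twist":[0,0,0],"linear":[4,0,-154],"fingers":-1}]'
python3 -m handwheel '[{"twist":[0,0,0],"linear":[0,0,0],"fingers":1},{"twist":[0,0,0],"linear":[0,0,0],"fingers":1},{"twist":[0,0,0],"linear":[0,0,0],"fingers":1},{"twist":[0,0,0],"linear":[0,0,0],"fingers":1},{"twist":[0,0,0],"linear":[0,0,0],"fingers":1}]' 70
python3 -m handwheel '[{"twist":[0,0,0],"linear":[0,0,0],"fingers":1},{"twist":[0,0,0],"linear":[0,0,0],"fingers":1},{"twist":[0,0,0],"linear":[0,0,0],"fingers":1},{"twist":[0,0,0],"linear":[0,0,0],"fingers":1}]'
```

```text
time: 2.65
tcp_pos: [0.6198, 0.0882, 0.0771]
tool_rot: [3.107, -0.467, -0.002]
contact_force: [0.3, 0.0, 0.9]
gripper_width: 1.001
time: 3.28
tcp_pos: [0.6204, 0.0891, 0.0777]
tool_rot: [-3.107, 0.465, -0.001]
contact_force: [0.7, 2.3, 3.0]
gripper_width: 0.222
time: 3.78
tcp_pos: [0.6204, 0.0892, 0.0777]
tool_rot: [-3.107, 0.465, -0.001]
contact_force: [0.5, 2.7, 5.3]
gripper_width: 0.22
```

```bash
python3 -m handwheel '[{"twist":[0,0,0],"linear":[0,0,10],"fingers":1},{"twist":[0,0,0],"linear":[0,0,40],"fingers":1},{"twist":[0,0,0],"linear":[0,0,85],"fingers":1},{"twist":[0,0,0],"linear":[0,0,130],"fingers":1},{"twist":[0,0,0],"linear":[0,0,150],"fingers":1}]'
python3 -m handwheel '[{"twist":[0,0,0.04],"linear":[-5,-15,0],"fingers":1},{"twist":[0,0,0.13],"linear":[-14,-50,0],"fingers":1},{"twist":[0,0,0.23],"linear":[-26,-90,0],"fingers":1},{"twist":[0,0,0.33],"linear":[-38,-130,0],"fingers":1},{"twist":[0,0,0.43],"linear":[-50,-170,0],"fingers":1}]'
python3 -m handwheel '[{"twist":[0,0,0.10],"linear":[-12,-40,0],"fingers":1},{"twist":[0,0,0.20],"linear":[-24,-80,0],"fingers":1},{"twist":[0,0,0.29],"linear":[-35,-120,0],"fingers":1},{"twist":[0,0,0.34],"linear":[-42,-145,0],"fingers":1},{"twist":[0,0,0.363],"linear":[-45,-156,0],"fingers":1}]'
python3 -m handwheel '[{"twist":[0,0,0],"linear":[0,0,0],"fingers":1},{"twist":[0,0,0],"linear":[0,0,0],"fingers":1}]'
python3 - <<'E'
from h import *
from workcell import telemetry
s=telemetry.read_state();print(np.round(s["joint_positions"],3),s["tcp_pos"],s["tool_rot"])
a=optics.camera("scene");b=optics.camera("side");cv2.imwrite("pics/s2.png",a);cv2.imwrite("pics/d2.png",b)
def c(i,x,y):return cv2.resize(i[y:y+200,x:x+133],(399,600),interpolation=cv2.INTER_CUBIC)
cv2.imwrite("pics/v4.png",np.hstack([c(a,105,170),c(b,235,0)]))
E
```

```text
time: 4.4
tcp_pos: [0.6203, 0.0888, 0.2302]
tool_rot: [-3.107, 0.465, -0.004]
contact_force: [-0.2, 0.1, -4.8]
gripper_width: 0.222
time: 5.03
tcp_pos: [0.5692, -0.0823, 0.2272]
tool_rot: [-3.134, -0.214, 0.002]
contact_force: [0.6, 0.5, -3.1]
gripper_width: 0.225
time: 5.65
tcp_pos: [0.5241, -0.2384, 0.2271]
tool_rot: [-3.045, -0.77, 0.002]
contact_force: [-0.2, 0.2, -3.5]
gripper_width: 0.219
time: 5.9
tcp_pos: [0.5251, -0.2365, 0.2272]
tool_rot: [-3.045, -0.77, 0.001]
contact_force: [0.3, -0.4, -2.7]
gripper_width: 0.225
[-0.487  0.361  1.449  0.     1.332  0.588] [ 0.52507881 -0.23653423  0.22720929] [-3.04527767e+00 -7.70326473e-01  6.26351311e-04]
```

View pics/v4.png

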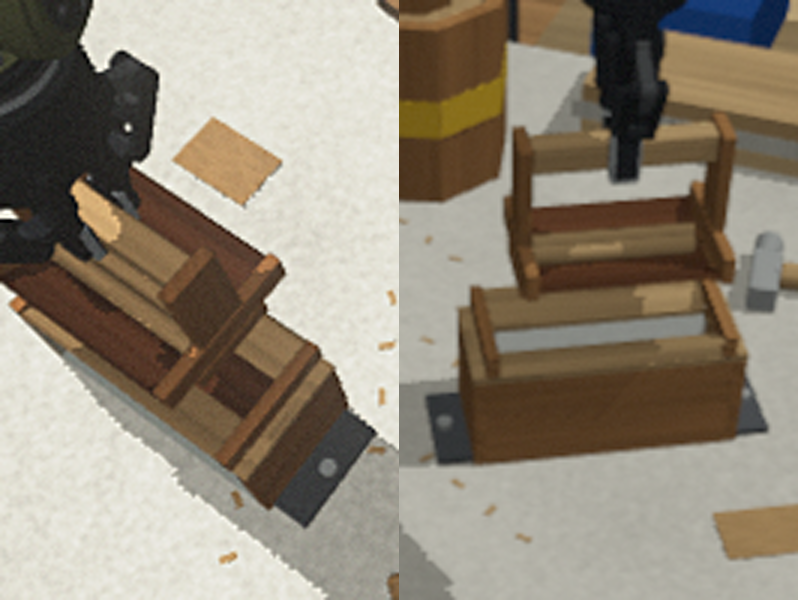

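```bash
python3 -m handwheel '[{"twist":[-0.08,-0.042,0],"linear":[4,-8,-5],"fingers":1},{"twist":[-0.18,-0.1,0],"linear":[10,-18,-12],"fingers":1},{"twist":[-0.29,-0.16,0],"linear":[16,-29,-21],"fingers":1},{"twist":[-0.383,-0.208,0],"linear":[20,-38,-29],"fingers":1},{"twist":[-0.383,-0.208,0],"linear":[20,-38,-29],"fingers":1}]' 100
python3 - <<'E'
from h import *
from workcell import telemetry
s=telemetry.read_state();print(np.round(s["joint_positions"],3),s["tcp_pos"],s["tool_rot"])
a=optics.camera("scene");b=optics.camera("side")
def c(i,x,y):return cv2.resize(i[y:y+200,x:x+133],(399,600),interpolation=cv2.INTER_CUBIC)
cv2.imwrite("pics/v5.png",np.hstack([c(a,105,170),c(b,235,0)]))
E
```

```text
time: 6.62
tcp_pos: [0.5447, -0.2738, 0.1973]
tool_rot: [2.634, 0.668, 0.146]
contact_force: [0.4, 1.5, -3.2]
gripper_width: 0.218
[-0.424  0.307  1.649 -0.342  0.862  0.832] [ 0.54469871 -0.27384005  0.19732379] [2.63421568 0.66838008 0.14647556]
```

View pics/v5.png

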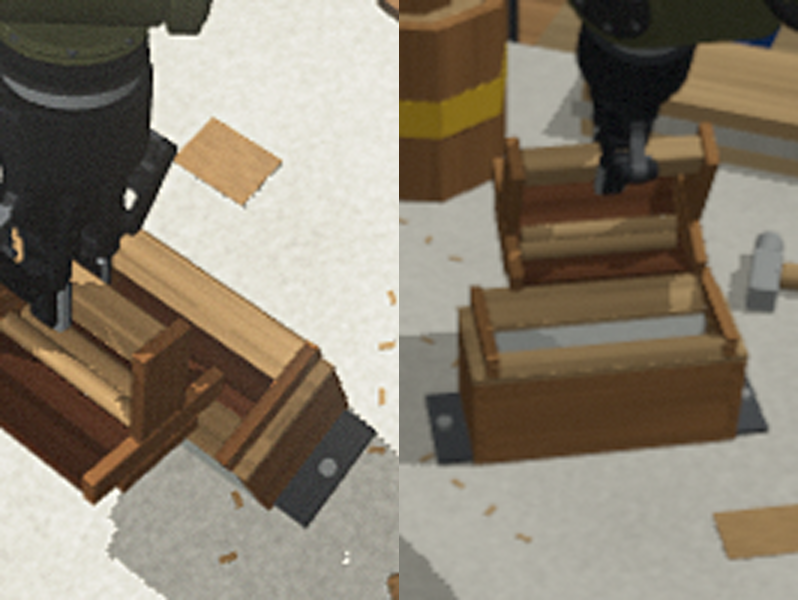

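```bash
python3 - <<'E'
from h import *
yd=np.array([-.476,.88,0]);xd=np.array([.88,.476,0]);m=np.array([.5285,-.2423,0])
for p,q in [((215,374),(516,254)),((218,384),(517,284))]:
  X,r1,r2=tri((p[0]/3+105,p[1]/3+170),((q[0]-399)/3+235,q[1]/3))
  print(X,r1,r2,"mag xyz",(X-m)@xd,(X-m)@yd)
E
```

```text
[ 0.59395789 -0.2198035   0.1489383 ] [-3.3, -2.2] [-1.6, 0.8] mag xyz 0.068311273463931 -0.011361035181933073
[ 0.59199097 -0.22128991  0.12265398] [-2.1, -1.4] [-1.1, 0.5] mag xyz 0.06587285898549822 -0.011732826076060842
```

```bash
python3 -m handwheel '[{"twist":[-0.061,-0.033,0],"linear":[-2,4,1],"fingers":1},{"twist":[-0.123,-0.066,0],"linear":[-5,9,1],"fingers":1},{"twist":[-0.184,-0.1,0],"linear":[-7,14,2],"fingers":1},{"twist":[-0.246,-0.133,0],"linear":[-10,18,3],"fingers":1},{"twist":[-0.307,-0.166,0],"linear":[-12,23,4],"fingers":1}]'
python3 -m handwheel '[{"twist":[-0.06,-0.033,0],"linear":[-3,5,1],"fingers":1},{"twist":[-0.115,-0.06,0],"linear":[-5,9,2],"fingers":1},{"twist":[-0.153,-0.083,0],"linear":[-6,11,3],"fingers":1},{"twist":[-0.153,-0.083,0],"linear":[-6,11,3],"fingers":1},{"twist":[-0.153,-0.083,0],"linear":[-6,11,3],"fingers":1}]'
python3 - <<'E'
from h import *
from workcell import telemetry
s=telemetry.read_state();print(np.round(s["joint_positions"],3),s["tcp_pos"],s["tool_rot"])
a=optics.camera("scene");b=optics.camera("side")
def c(i,x,y):return cv2.resize(i[y:y+200,x:x+133],(399,600),interpolation=cv2.INTER_CUBIC)
cv2.imwrite("pics/v6.png",np.hstack([c(a,105,170),c(b,235,0)]))
E
```

```text
time: 7.35
tcp_pos: [0.5332, -0.2523, 0.2033]
tool_rot: [2.296, 0.579, 0.242]
contact_force: [-0.7, -0.8, -2.5]
gripper_width: 0.219
time: 7.98
tcp_pos: [0.532, -0.2438, 0.2406]
tool_rot: [2.211, 0.561, 0.264]
contact_force: [0.5, -0.1, -3.2]
gripper_width: 0.216
[-0.258  0.164  1.885 -1.04   0.703  1.513] [ 0.53196857 -0.24377327  0.24060656] [2.21099757 0.56071453 0.26393172]
```

View pics/v6.png

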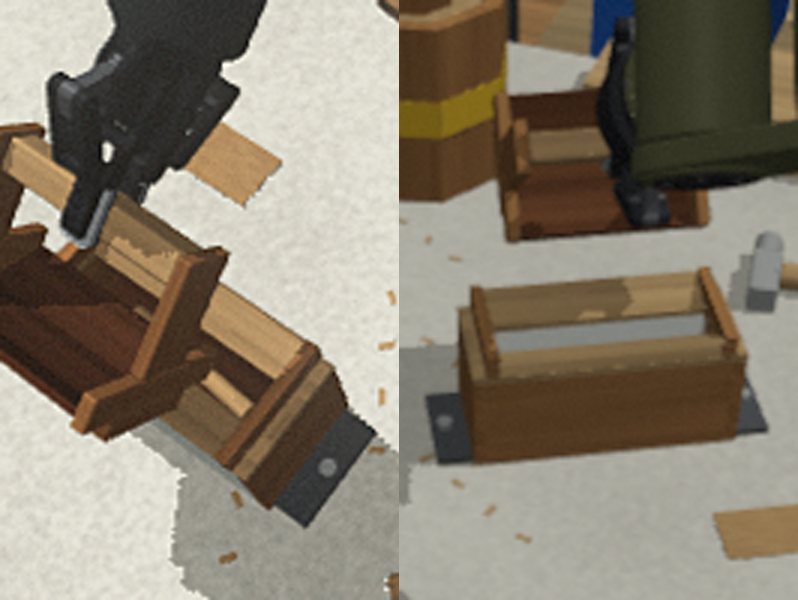

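The carrier now looks empty, and one dowel shows light in the slot at (230,392). The arm stopped at a joint-4 limit, slightly high. Next I'll untilt and carry it away for a look down into the magazine.

```bash
python3 -m handwheel '[{"twist":[0.1,0.055,0],"linear":[0,0,40],"fingers":1},{"twist":[0.24,0.13,0],"linear":[0,1,50],"fingers":1},{"twist":[0.4,0.22,0],"linear":[0,2,50],"fingers":1},{"twist":[0.55,0.3,0],"linear":[0,3,50],"fingers":1},{"twist":[0.7,0.38,0],"linear":[0,3,50],"fingers":1}]'
python3 -m handwheel '[{"twist":[0.08,0.044,0],"linear":[0,0,0],"fingers":1},{"twist":[0.143,0.077,0],"linear":[0,10,0],"fingers":1},{"twist":[0.143,0.077,0],"linear":[5,40,0],"fingers":1},{"twist":[0.143,0.077,0],"linear":[10,80,0],"fingers":1},{"twist":[0.143,0.077,0],"linear":[15,120,0],"fingers":1}]'
python3 -m handwheel '[{"twist":[0,0,0],"linear":[5,40,0],"fingers":1},{"twist":[0,0,0],"linear":[10,80,0],"fingers":1},{"twist":[0,0,0],"linear":[15,115,0],"fingers":1},{"twist":[0,0,0],"linear":[15,115,0],"fingers":1}]'
python3 - <<'E'
from h import *
from workcell import telemetry
s=telemetry.read_state();print(np.round(s["joint_positions"],3),s["tcp_pos"],s["tool_rot"])
a=optics.camera("scene");b=optics.camera("side")
cv2.imwrite("pics/s7.png",a)
def c(i,x,y,w,h,k=3):return cv2.resize(i[y:y+h,x:x+w],(w*k,h*k),interpolation=cv2.INTER_CUBIC)
cv2.imwrite("pics/v7.png",np.vstack([np.hstack([c(a,105,237,133,100),c(b,235,75,133,100)]),cv2.resize(np.hstack([a,b]),(798,300))]))
E
```

```text
time: 8.7
tcp_pos: [0.5321, -0.2405, 0.291]
tool_rot: [2.977, 0.756, 0.031]
contact_force: [-1.2, 0.3, -4.0]
gripper_width: 0.217
time: 9.32
tcp_pos: [0.5471, -0.1197, 0.2901]
tool_rot: [-2.966, -0.75, 0.03]
contact_force: [0.2, -0.1, -3.4]
gripper_width: 0.218
time: 9.82
tcp_pos: [0.5622, -0.0038, 0.2902]
tool_rot: [-2.964, -0.755, 0.03]
contact_force: [0.3, -0.2, -3.1]
gripper_width: 0.216
[-0.103  0.314  1.369  0.071  1.506  0.963] [ 0.56215195 -0.00382512  0.29017327] [-2.96446811 -0.75514643  0.03025785]
```

View pics/v7.png

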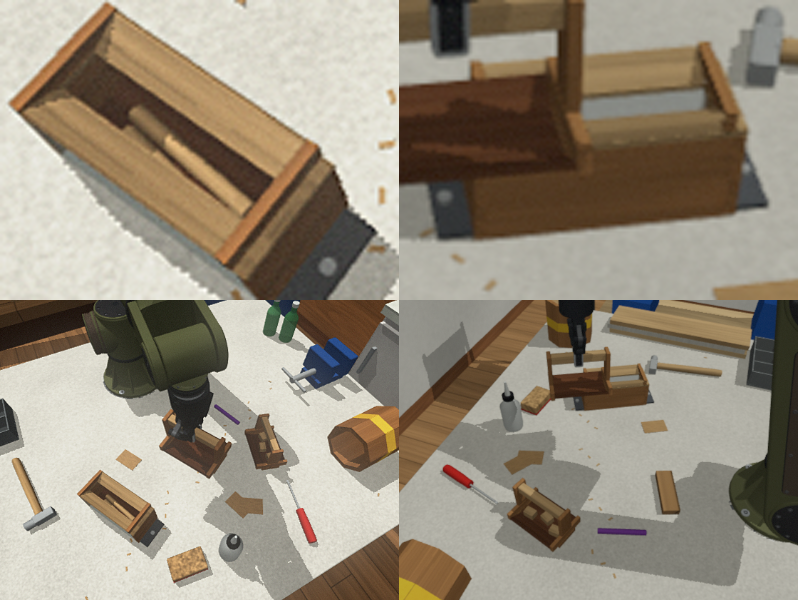

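```bash
python3 - <<'E'
from h import *
from workcell import telemetry
from scipy.spatial.transform import Rotation as Ro
s=telemetry.read_state();c=Ro.from_rotvec(s["tool_rot"])
mid=Ro.from_rotvec([-3.045,-.770,0]);mid*=1
print((mid*c.inv()).as_rotvec(), np.pi)
t=Ro.from_rotvec(np.pi*np.array([-np.cos(.1485),np.sin(.1485),0]))
print((t*c.inv()).as_rotvec(),np.array([.6205,.089,.0777])-s["tcp_pos"])
a=cv2.imread("pics/s7.png");cv2.imwrite("pics/v8.png",cv2.resize(a[240:335,110:225],None,fx=6,fy=6,interpolation=cv2.INTER_CUBIC))
E
```

```text
Traceback (most recent call last):
TypeError: Argument 'other' has incorrect type (expected scipy.spatial.transform._rotation.Rotation, got int)
```

```bash
python3 - <<'E'
from h import *
from workcell import telemetry
from scipy.spatial.transform import Rotation as Ro
s=telemetry.read_state();c=Ro.from_rotvec(s["tool_rot"])
t=Ro.from_rotvec(np.pi*np.array([-np.cos(.1485),np.sin(.1485),0]))
print((t*c.inv()).as_rotvec(),np.array([.6205,.089,.0777])-s["tcp_pos"])
a=cv2.imread("pics/s7.png");cv2.imwrite("pics/v8.png",cv2.resize(a[240:335,110:225],None,fx=6,fy=6,interpolation=cv2.INTER_CUBIC))
E
```

```text
[-0.08623263 -0.00747426 -0.7930776 ] [ 0.0584632   0.09482788 -0.21256729]
```

View pics/v8.png

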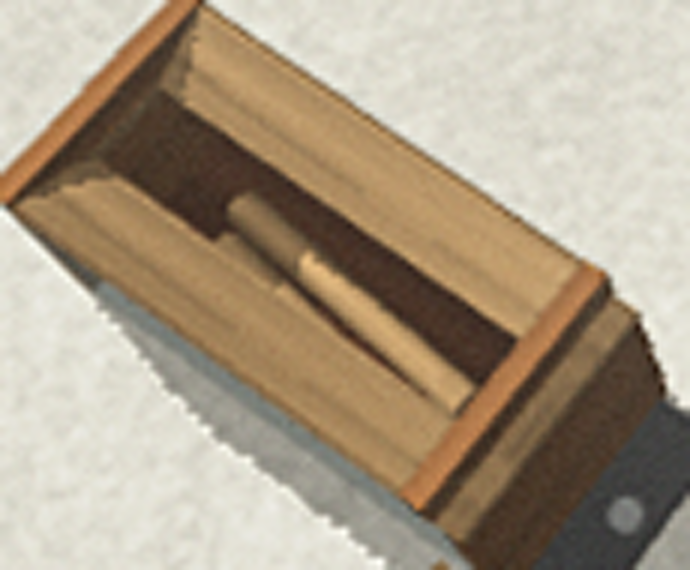

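```bash
python3 - <<'E'
from h import *
c=C["scene"];R=cv2.Rodrigues(np.array(c["rvec"]))[0];o=-R.T@np.array(c["tvec"]);Ki=np.linalg.inv(c["K"])
m=np.array([.5285,-.2423,0]);xd=np.array([.88,.476,0]);yd=np.array([-.476,.88,0])
def ray(u,v,z):
  d=R.T@Ki@[u,v,1];return o+d*(z-o[2])/d[2]
for z in(.01,.03,.05,.07,.09):
  p,q=[ray(u/6+110,v/6+240,z) for u,v in((235,203),(467,397))]
  print(z,np.linalg.norm(p-q),[(round((k-m)@xd,3),round((k-m)@yd,3)) for k in(p,q)])
E
python3 -m handwheel '[{"twist":[-0.014,-0.001,-0.13],"linear":[10,16,0],"fingers":1},{"twist":[-0.03,-0.003,-0.28],"linear":[22,36,-10],"fingers":1},{"twist":[-0.045,-0.004,-0.43],"linear":[34,56,-40],"fingers":1},{"twist":[-0.06,-0.005,-0.58],"linear":[46,76,-70],"fingers":1},{"twist":[-0.08,-0.007,-0.73],"linear":[58,95,-100],"fingers":1}]'
python3 -m handwheel '[{"twist":[-0.006,0,-0.063],"linear":[0,0,-30],"fingers":1},{"twist":[-0.006,0,-0.063],"linear":[0,0,-70],"fingers":1},{"twist":[-0.006,0,-0.063],"linear":[0,0,-92],"fingers":1},{"twist":[-0.006,0,-0.063],"linear":[0,0,-100],"fingers":1},{"twist":[-0.006,0,-0.063],"linear":[0,0,-100],"fingers":1}]'
python3 - <<'E'
from workcell import telemetry
from scipy.spatial.transform import Rotation as Ro
import numpy as np
s=telemetry.read_state();c=Ro.from_rotvec(s["tool_rot"]);t=Ro.from_rotvec(np.pi*np.array([-np.cos(.1485),np.sin(.1485),0]))
print((t*c.inv()).as_rotvec(),np.array([.6205,.089,.0777])-s["tcp_pos"])
E
```

```text
0.01 0.1202616805273557 [(np.float64(-0.064), np.float64(0.008)), (np.float64(0.056), np.float64(0.001))]
0.03 0.11728487858555217 [(np.float64(-0.054), np.float64(0.006)), (np.float64(0.063), np.float64(-0.001))]
0.05 0.1143080766437488 [(np.float64(-0.044), np.float64(0.003)), (np.float64(0.07), np.float64(-0.004))]
0.07 0.11133127470194541 [(np.float64(-0.034), np.float64(0.001)), (np.float64(0.078), np.float64(-0.006))]
0.09 0.10835447276014197 [(np.float64(-0.023), np.float64(-0.002)), (np.float64(0.085), np.float64(-0.009))]
time: 10.55
tcp_pos: [0.6205, 0.0887, 0.1895]
tool_rot: [-3.114, 0.376, 0.001]
contact_force: [0.0, 0.6, -2.9]
gripper_width: 0.216
time: 11.18
tcp_pos: [0.6203, 0.0888, 0.0908]
tool_rot: [-3.107, 0.466, 0.0]
contact_force: [0.0, -0.3, -1.7]
gripper_width: 0.216
[-7.73693437e-05 -9.42518132e-05  1.06435728e-03] [ 0.00024956  0.00016064 -0.01308492]
```

```bash
python3 -m handwheel '[{"twist":[0,0,0],"linear":[0,0,-4],"fingers":1},{"twist":[0,0,0],"linear":[0,0,-8],"fingers":1},{"twist":[0,0,0],"linear":[0,0,-11],"fingers":1},{"twist":[0,0,0],"linear":[0,0,-12],"fingers":1},{"twist":[0,0,0],"linear":[0,0,-12],"fingers":1}]'
python3 -m handwheel '[{"twist":[0,0,0],"linear":[0,0,-1],"fingers":1},{"twist":[0,0,0],"linear":[0,0,-1],"fingers":1}]'
```

```text
time: 11.8
tcp_pos: [0.6201, 0.0895, 0.0786]
tool_rot: [-3.107, 0.465, 0.0]
contact_force: [0.8, 0.5, -2.6]
gripper_width: 0.217
time: 12.05
tcp_pos: [0.6202, 0.0896, 0.0779]
tool_rot: [-3.107, 0.465, -0.001]
contact_force: [-0.7, 1.2, 0.2]
gripper_width: 0.215
```

Touching the bench, so release, retreat upward, and move so the wrist camera looks into the magazine.

```bash
python3 -m handwheel '[{"twist":[0,0,0],"linear":[0,0,0],"fingers":-1},{"twist":[0,0,0],"linear":[0,0,0],"fingers":-1},{"twist":[0,0,0],"linear":[0,0,0],"fingers":-1},{"twist":[0,0,0],"linear":[0,0,0],"fingers":-1},{"twist":[0,0,0],"linear":[0,0,0],"fingers":-1}]'
python3 -m handwheel '[{"twist":[0,0,0],"linear":[0,0,0],"fingers":-1},{"twist":[0,0,0],"linear":[0,0,0],"fingers":-1},{"twist":[0,0,0],"linear":[0,0,15],"fingers":-1},{"twist":[0,0,0],"linear":[0,0,50],"fingers":-1},{"twist":[0,0,0],"linear":[0,0,100],"fingers":-1}]'
python3 -m handwheel '[{"twist":[0,0,0],"linear":[0,0,50],"fingers":-1},{"twist":[0,0,0],"linear":[-30,-30,100],"fingers":-1},{"twist":[0,0,0],"linear":[-60,-70,100],"fingers":-1},{"twist":[0,0,0],"linear":[-90,-110,100],"fingers":-1},{"twist":[0,0,0],"linear":[-110,-150,100],"fingers":-1}]'
python3 -m handwheel '[{"twist":[0,0,0],"linear":[-15,-40,0],"fingers":-1},{"twist":[0,0,0],"linear":[-30,-80,0],"fingers":-1},{"twist":[0,0,0],"linear":[-45,-120,0],"fingers":-1},{"twist":[0,0,0],"linear":[-60,-160,0],"fingers":-1},{"twist":[0,0,0],"linear":[-60,-160,0],"fingers":-1}]'
python3 - <<'E'
from h import *
from workcell import telemetry
s=telemetry.read_state();print(s["tcp_pos"],s["tool_rot"])
a=optics.camera("wrist");b=optics.camera("side");e=optics.camera("scene")
cv2.imwrite("pics/w2.png",a);cv2.imwrite("pics/d9.png",b);cv2.imwrite("pics/s9.png",e)
def c(i,x,y):return cv2.resize(i[y:y+100,x:x+133],(399,300),interpolation=cv2.INTER_CUBIC)
cv2.imwrite("pics/v9.png",np.vstack([np.hstack([cv2.resize(a,(399,300)),c(b,145,165)]),np.hstack([c(e,105,237),c(e,260,205)])]))
E
```

```text
time: 12.68
tcp_pos: [0.62, 0.0895, 0.0776]
tool_rot: [-3.107, 0.465, 0.0]
contact_force: [0.8, 0.6, -0.1]
gripper_width: 1.0
time: 13.3
tcp_pos: [0.6196, 0.0895, 0.1788]
tool_rot: [3.107, -0.465, -0.002]
contact_force: [-0.2, -0.1, 1.0]
gripper_width: 0.996
time: 13.92
tcp_pos: [0.5088, -0.0615, 0.2791]
tool_rot: [3.107, -0.465, 0.003]
contact_force: [0.9, -0.1, 0.4]
gripper_width: 1.003
time: 14.55
tcp_pos: [0.4491, -0.2224, 0.2786]
tool_rot: [3.106, -0.47, 0.002]
contact_force: [-0.5, 0.5, 0.1]
gripper_width: 0.998
[ 0.44911535 -0.22240635  0.27864244] [ 3.10568236e+00 -4.70091876e-01  1.52859215e-03]
```

View pics/v9.png

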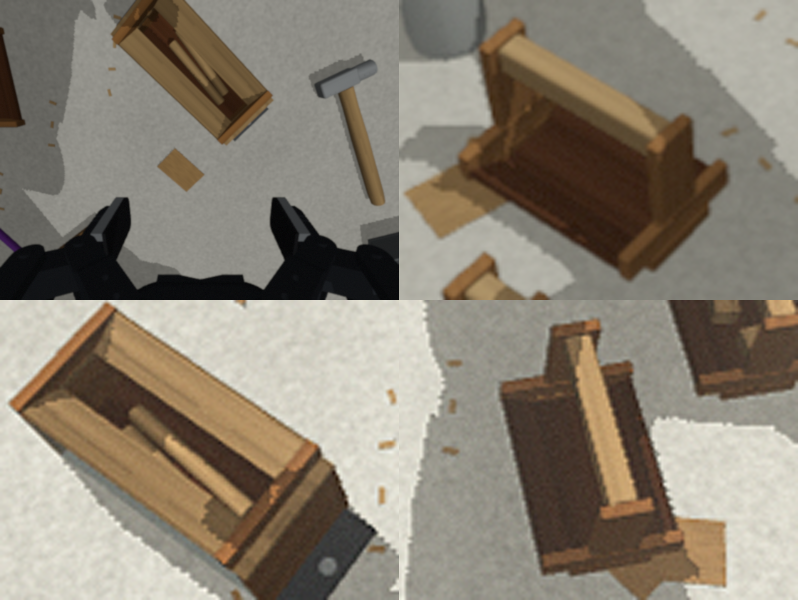

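```bash
python3 - <<'E'
import cv2
a=cv2.imread("pics/w2.png");cv2.imwrite("pics/v10.png",cv2.resize(a[0:110,210:360],None,fx=5,fy=5,interpolation=cv2.INTER_CUBIC))
E
```

View pics/v10.png

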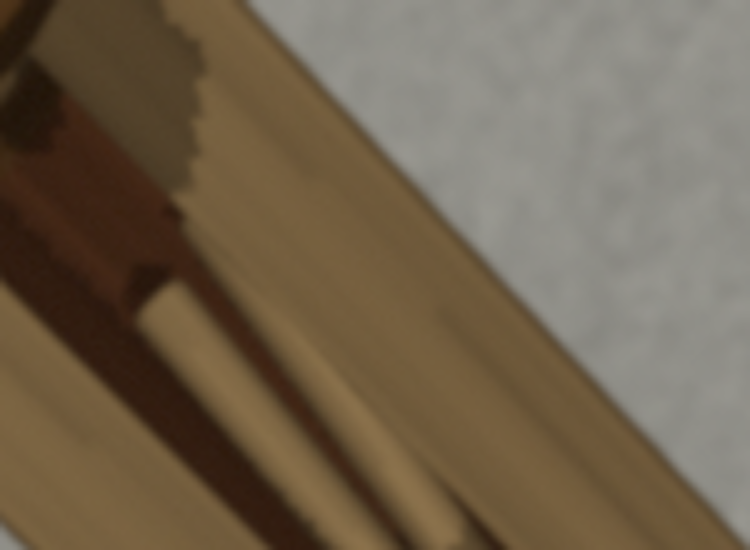

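Two parallel dowels lie on the dark magazine floor, at (250,400) and (360,410), and the board edge partly hides the second one. The carrier stands empty and released, and the robot is clear, so I'm handing in.

```bash
python3 -c "
from workcell import sign_off
print(sign_off())"
```

```text
the job is handed in; nothing more can be done
None
```

The job is done and handed in at about 15 s of the 54 s. I held the dowel carrier lengthwise over the magazine and tipped it about 45–50° so both dowels dropped through the slot. I then set it back upright at its original spot and let go.

**Last checks:**
- **Dowels:** the final wrist and scene pictures show both lying side by side inside the magazine. The length of the one in clear view fits it lying on the magazine floor, at about z = 0.01 m. The other is partly hidden by the board edge, so I judged it only by eye.
- **Carrier:** it stands empty and upright, and the gripper is open and clear of everything.
- **Forces:** the readings at the end of each move stayed within a few newtons.

**What disagreed:**
- **Tilt:** joint 4 reached its limit at -1.04 rad during the tip. The arm stopped short of the commanded 54° or so, and the tool rode about 35 mm higher than commanded. The dowels still came out. I corrected the leftover tilt of about 5° before setting the carrier down.
- **Position:** the two-camera estimate of the handle differed from the wrist camera by about 3–4 mm. I used the wrist value for the grasp.

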